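# Pop the snap-fit cover off a sample-rack sensor box

## Robot

A 6-joint arm with a two-finger parallel gripper is mounted at the origin on the work surface. World frame = base frame: x ahead of the robot, y to its left, z up, the work surface at z = 0. Lengths are in m, angles in rad, forces in N, time in s.
With the tool pointing down it reaches from about 0.3 to 0.825 m from the base axis. Payload 5.4 kg.
Tool frame: the origin (TCP) lies between the finger pads; the fingertips stand ctrl.tip_extent ahead of it and the grasp point (between the pads) is the TCP (ctrl.tip_extent is the distance from the TCP to the fingertips, in m); z points along the fingers, y is the line along which they close (so a half turn about z gives the same grasp; the last joint's range is limited). The gripper opens to 92 mm and grips with 3 to 60 N. Pads are 20 mm wide; open, the fingers measure 128 mm over their backs; the gripper's body (75 mm by 189 mm) begins 69 mm behind the grasp point.
Start: joints at [1.106, 0.158, 1.597, -0, 1.386, -0.21], TCP at [0.145, 0.556, 0.234] pointing down, gripper open.
Joint ranges: [-2.91, 2.91], [-0.94, 2.29], [0.18, 2.7], [-1.29, 4.43], [0.17, 2.64], [-3, 3]. Speed limits (rad/s): [2.57, 2.57, 3.14, 3.14, 3.14, 3.14].

## Interface

Orientations are given as a rotation vector (axis times angle).
In Python, from cell import ctrl gives the robot as it stands.
- The arm moves only by the tool arm_command, never from a script. Its argument "deltas" is a list of rows, each an object of numbers: "dx", "dy", "dz": the shift along the tool's x, y, z in units of 20 cm (1.0 is 20 cm); "wx", "wy", "wz": the turn, a rotation vector about the tool's x, y, z in units of 2 rad (1.0 is 2 rad); "jaw": the opening, from 0 (shut) to 1 (fully open). A call has 1 to 20 rows; each row is the pose to reach, as a shift and turn from the pose commanded when the call began, along the tool's axes at that moment; what a row does not reach only later rows make up. A row lasts 1/10 s, in which the tool goes at most 50 mm and 8.59 degrees, less where a joint would pass 70% of its speed; a pose out of reach is approached as far as the arm can. A call with a number of a shift or a turn outside -1 to 1 is refused whole. A call with a gripper value outside its range is refused whole. The fingers move at their own pace and stop on an object; "squeeze" is the grip in N (left out, the last holds). Time passes only in rows, so rows that repeat a pose let the fingers close. It gives the time, the measured TCP pose, the force, the opening and the grip force at its end, in the units of the state.
- ctrl.sense(): the state, without advancing time (a new reading comes with each control period).
- ctrl.grab_frame(name): name is "side" or "top"; returns a dict with "color" (420x560x3 uint8, red, green, blue), "camera_matrix" (3x3 intrinsics, pixels), "T" (4x4, takes a point from camera to world coordinates). Camera axes: x right, y up, looking along -z (the intrinsics and any distortion apply to the point x, -y, -z); pixel columns grow to the right and rows downward; lengths in m; the calibration is good to about 2 mm. A picture is of the moment at which its call begins. There is no depth.
- ctrl.close_job(): hands the job in; it is judged then, once.
The state is a dict: "t": time; "joints": joint angles; "qd": joint speeds; "effort": joint torques, N m; "tool_pos": TCP position; "eef_rot": TCP orientation; "contact_force": force on the tool from outside, world axes, zero at the start; "moment": the same for the moment, N m; "gripper_width": finger opening in m; "finger_force": force on a finger pad.
Only numpy, scipy, OpenCV 4.12 (cv2) and the standard library are available. Lean on these libraries where they do the work, as an engineer would, in place of code of your own. Each camera call takes 0.05 s, during which the arm holds its last target. There are 200 camera calls.

## Task

The sensor box with the notch in its front rim needs servicing. Pick up the flat-bladed pry tool, push its blade into the notch under the white snap-fit cover and prise the cover up (with the blade, not with the fingers) until its front end has sprung out above the two side clips. Leave the loosened cover lying on its box, front end up on the clips, and lay the tool down on the bench.

Things in the scene. Friction and masses are not known exactly. Their poses are not given: they have to be found in the camera images.
- sensor_box: Fixed grey box, 100 (x) x 90 (y) x 70 mm high. The other grey box has a screwed lid, no notch or clips: not wanted. Origin: centre of underside; x points from notched front (facing the robot within 20 deg) to back. Notch: gap 34 wide x 12 mm deep in the front rim, open to the front and above, its floor 50 mm above the bench, leaving 16 mm clear under the cover, hollow behind for 70 mm.
- cover: White plate 78 (x) x 66 x 4 mm, 35 g, flush in the box top. Origin: middle of front edge, underside, 66 mm above bench, 12 mm behind the box front; x points back. Two black clips hold its sides 20 mm behind the front edge. About 3-5 N up at the front pops it; the edge must rise about 13 mm, then rests on the clips that high, tilted. Lower the blade a bit before drawing it out: it may drag the cover.
- pry_grip (a point): Centre of the pry tool's handle: black, 70 long x 18 wide x 28 mm high, lying on the bench, with a flat steel blade in front, 50 long x 14 wide x 2 mm thick, width level, at mid-height of the handle (14 mm above the bench); 70 g. x points along the tool to the blade, z up. The like handle with a thin round rod ending in a ball is another tool, not wanted.
- pry_tip (a point): Middle of the end of the pry tool's blade, 85 mm ahead of the handle's centre; axes as for the handle.
Not all that is in view belongs to the job. Leave any yellow look-alike of the sensor_box alone.

How it is judged:
On the way, in this order (a step that is already met when the one before it is completed fails the run):
1. the blade's end is in the notch, under the cover's front edge (x of pry_tip in the frame of cover above 0.003 m and z of pry_tip in the frame of cover between -0.018 and 0.002 m and y of pry_tip in the frame of cover between -0.02 and 0.02 m), for 0.1 s.
2. the cover's front edge is prised up by the blade (z of cover in the frame of sensor_box above 0.073 m and x of pry_tip in the frame of cover above 0 m), for 0.05 s.
At the end, for the whole second after the job is handed in: The cover lies loose on its box, its front edge more than 7 mm above its closed height and within 25 mm of its place lengthwise and sideways; the pry tool lies on the bench (handle centre and blade end less than 35 mm above it) (z of cover in the frame of sensor_box above 0.073 m and x of cover in the frame of sensor_box between -0.063 and -0.013 m and y of cover in the frame of sensor_box between -0.025 and 0.025 m and height (world z) of pry_grip between 0 and 0.035 m and height (world z) of pry_tip below 0.035 m); the robot touches nothing.
It fails at once if the fingers press on the cover (more than 1 N) (contact force between the fingers and cover above 1 N).
It also fails if it takes over 54 s, if anything falls off the work surface, if the arm or the gripper's body presses on something with over 40 N, if the wrist force passes 120 N, or if a joint passes its speed limit or range.

## Working session

There is one attempt and no reset: what is moved stays moved. The work goes in short steps, Python scripts to look and compute and a tool call to move; the robot and the scene stay as the last step left them, time stands still between calls to the robot, and variables do not carry over. Pictures are saved under pics/ and viewed, at most 10 in all, crops included, and the job is handed in when it is done.

Besides the shell and the picture viewer there is one more tool, called after "Emit:" as a command line: name --argument value ..., lists and objects as JSON in quotes. arm_command: Moves the arm, as the interface text tells. Its arguments: {"type":"object","properties":{"deltas":{"type":"array","items":{"type":"object","properties":{"dx":{"type":"number","minimum":-1,"maximum":1},"dy":{"type":"number","minimum":-1,"maximum":1},"dz":{"type":"number","minimum":-1,"maximum":1},"wx":{"type":"number","minimum":-1,"maximum":1},"wy":{"type":"number","minimum":-1,"maximum":1},"wz":{"type":"number","minimum":-1,"maximum":1},"jaw":{"type":"number"}}}},"squeeze":{"type":"number"}},"required":["deltas"]}

```bash
ls; mkdir -p pics; cat > h.py <<'E'
import numpy as np, cv2
from scipy.spatial.transform import Rotation as R
from cell import ctrl
def grab(n,save=None):
    f=ctrl.grab_frame(n)
    if save: cv2.imwrite('pics/'+save,cv2.cvtColor(f['color'],cv2.COLOR_RGB2BGR))
    return f
def ray(f,u,v):
    K=f['camera_matrix'];T=f['T']
    d=np.linalg.solve(K,[u,v,1.]);d=T[:3,:3]@(d*[1,-1,-1]);return T[:3,3],d
def on(f,u,v,z):
    o,d=ray(f,u,v);return o+d*(z-o[2])/d[2]
def px(f,p):
    T=f['T'];c=T[:3,:3].T@(np.asarray(p)-T[:3,3]);q=f['camera_matrix']@(c*[1,-1,-1]);return q[:2]/q[2]
E
python3 - <<'E'
from h import *
for n in('top','side'):
    f=grab(n,n+'0.png');print(n,f['T'].round(3).tolist(),f['camera_matrix'].round(1).tolist(),[k for k in f])
s=ctrl.sense();print(s['tool_pos'],s['eef_rot'],s['gripper_width'],s['t'],ctrl.tip_extent)
E
```

```text
pics
top [[0.019, 0.99, -0.142, 0.42], [-1.0, 0.023, 0.022, 0.05], [0.025, 0.142, 0.99, 1.101], [0.0, 0.0, 0.0, 1.0]] [[439.3, 0.0, 279.2], [0.0, 439.3, 213.5], [0.0, 0.0, 1.0]] ['color', 'camera_matrix', 'T']
side [[0.997, 0.037, -0.061, 0.493], [-0.071, 0.516, -0.854, -0.925], [-0.0, 0.856, 0.517, 0.673], [0.0, 0.0, 0.0, 1.0]] [[486.3, 0.0, 278.5], [0.0, 486.3, 214.7], [0.0, 0.0, 1.0]] ['color', 'camera_matrix', 'T']
[0.14470213 0.55595991 0.2327378 ] [-3.99047765e-01 -3.11559547e+00  2.45401204e-03] 0.09212799280059512 0.1 0.019
```

View pics/top0.png

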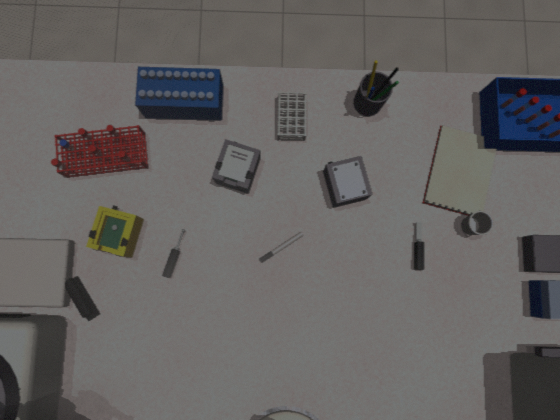

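View pics/side0.png

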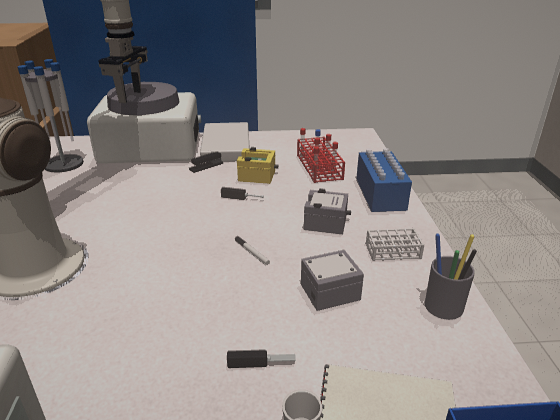

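Candidates. For the box: top (237,165) has clips and a white plate; (348,181) is the screwed lid; (115,231) is yellow. For the tool: top (418,250)/side (260,358) has a flat blade; (173,258)/side (243,194) looks like the rod and ball; (280,247) is a pen or scalpel. I'll check these in one crop.

```bash
python3 - <<'E'
import cv2,numpy as np
t=cv2.imread('pics/top0.png');s=cv2.imread('pics/side0.png')
def c(i,u,v,w,h):
    a=cv2.resize(i[v:v+h,u:u+w],(400,300),interpolation=cv2.INTER_CUBIC);return np.clip(a*1.6,0,255).astype('uint8')
g=np.vstack([np.hstack([c(t,200,130,80,60),c(t,378,215,80,60)]),np.hstack([c(s,290,175,80,60),c(s,215,325,100,75)])])
cv2.imwrite('pics/crop1.png',g)
E
```

```text
(no output)
```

View pics/crop1.png

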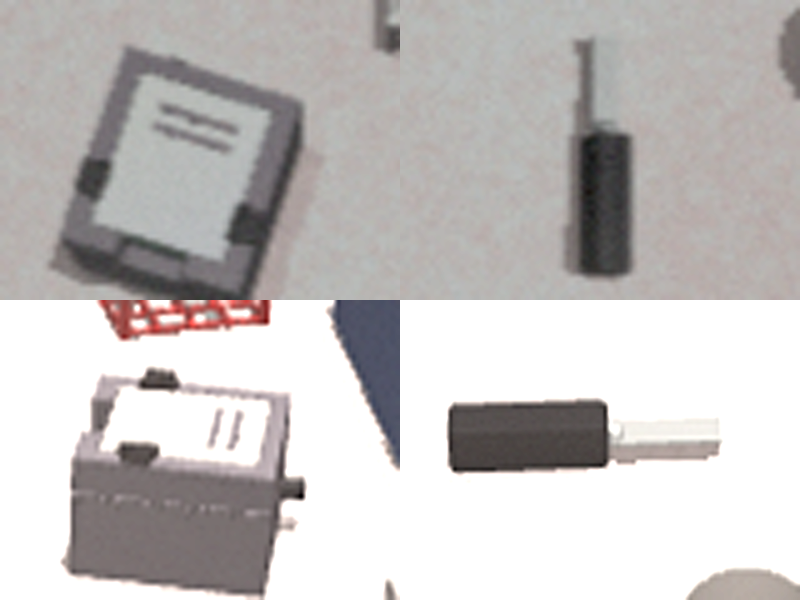

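The crop confirms both. The box at top (237,165) has the notch at its front rim, about (230,180), and two black clips. The tool at (418,250) has a flat blade pointing away from the robot. Next I'll measure both.

```bash
cat > m.py <<'E'
from h import *
f=grab('top');g=cv2.cvtColor(f['color'],cv2.COLOR_RGB2GRAY);hsv=cv2.cvtColor(f['color'],cv2.COLOR_RGB2HSV)
def blob(mask,u0,v0,w,h,z,name):
    m=np.zeros_like(mask);m[v0:v0+h,u0:u0+w]=mask[v0:v0+h,u0:u0+w]
    cs,_=cv2.findContours(m,cv2.RETR_EXTERNAL,cv2.CHAIN_APPROX_NONE);c=max(cs,key=cv2.contourArea)
    P=np.array([on(f,u,v,z)[:2] for u,v in c[:,0]])
    r=cv2.minAreaRect((P*1000).astype(np.float32));b=cv2.boxPoints(r)
    print(name,'n',cv2.contourArea(c),'px',cv2.minAreaRect(c)[0],'rect',np.round(r[0],1),np.round(r[1],1),round(r[2],1),'corners',b.round(1).tolist());return r
x=g[130:195,205:270];print('levels',np.percentile(x,[5,25,50,75,95]),g[165,234],g[150:155,223:226].mean(), g[250,418],g[230,418],g[225,430],g[225,414:424])
cover=((hsv[...,1]<40)&(g>125)).astype('uint8')*255
body=((g<112)).astype('uint8')*255
dark=((g<60)).astype('uint8')*255
blob(cover,216,138,40,44,.07,'cover')
blob(dark,408,238,22,36,.028,'handle')
# box top face outline: mean
blob(body,205,132,62,64,.07,'boxouter')
E
python3 m.py
```

```text
levels [ 45.  84. 112. 114. 117.] 117 76.73333333333333 30 110 113 [ 71  63  83 103 108 108 109 111 114 113]Traceback (most recent call last):
  File "m.py", line 13, in <module>
    blob(cover,216,138,40,44,.07,'cover')
    ~~~~^^^^^^^^^^^^^^^^^^^^^^^^^^^^^^^^^
  File "m.py", line 5, in blob
    cs,_=cv2.findContours(m,cv2.RETR_EXTERNAL,cv2.CHAIN_APPROX_NONE);c=max(cs,key=cv2.contourArea)
                                                                       ~~~^^^^^^^^^^^^^^^^^^^^^^^^
ValueError: max() iterable argument is empty
```

```bash
sed -i "s/(hsv\[...,1\]<40)&(g>125)/g>98/; s/g<112/g<97/; s/blob(cover,216.*/lab=cv2.connectedComponents(cover,connectivity=4)[1]; cover=((lab==lab[166,234])*255).astype('uint8')\nblob(cover,206,132,60,60,.07,'cover')/" m.py; python3 m.py
```

```text
levels [ 45.  85. 112. 114. 116.] 117 76.66666666666667 37 107 112 [ 71  63  83 104 108 108 108 111 110 114]
cover n 774.0 px (235.85000610351562, 162.95001220703125) rect [688.3 133.9] [64.5 76.9] 73.7 corners [[642.2999877929688, 113.69999694824219], [716.0999755859375, 92.0999984741211], [734.2999877929688, 154.0], [660.5, 175.60000610351562]]
handle n 245.5 px (418.5, 255.0) rect [ 478.7 -317.4] [22.3 69. ] 88.6 corners [[443.8999938964844, -327.70001220703125], [512.9000244140625, -329.3999938964844], [513.5, -307.1000061035156], [444.5, -305.3999938964844]]
boxouter n 1851.0 px (235.80003356933594, 167.10000610351562) rect [678.9 133.6] [ 99.7 118.5] 73.5 corners [[607.9000244140625, 102.5999984741211], [721.5, 68.9000015258789], [749.9000244140625, 164.60000610351562], [636.2000122070312, 198.1999969482422]]
```

```bash
cat > go.py <<'E'
# usage: go.py x y z yaw_deg [pitch_deg]  -> delta in tool axes/units from measured pose (pitch>0: fingers' front face/blade up)
import sys
from h import *
a=list(map(float,sys.argv[1:]))
s=ctrl.sense();p=s['tool_pos'];Rm=R.from_rotvec(s['eef_rot'])
down=R.from_matrix(np.array([[-1,0,0],[0,1,0],[0,0,-1.]]))
Rt=R.from_euler('z',a[3],degrees=True)*R.from_euler('y',-(a[4] if len(a)>4 else 0),degrees=True)*down
d=Rm.inv().apply(np.array(a[:3])-p)/.2; w=(Rm.inv()*Rt).as_rotvec()/2
print('t',round(s['t'],2),'p',p.round(4),'d',d.round(4),'w',w.round(4),'F',s['contact_force'].round(2),'W',round(s['gripper_width'],4),'ff',np.round(s['finger_force'],1))
E
python3 go.py 0.30 0.36 0.2 -1.4; python3 go.py 0.497 -0.32 .12 -1.4
```

```text
t 0.2 p [0.1448 0.5561 0.233 ] d [-0.9983 -0.7529  0.1656] w [-0.0006 -0.0002 -0.1152] F [ 1.52  0.39 -0.05] W 0.0918 ff 0.0
t 0.2 p [0.1448 0.5561 0.233 ] d [-2.8085 -3.7944  0.5687] w [-0.0006 -0.0002 -0.1152] F [ 1.52  0.39 -0.05] W 0.0918 ff 0.0
```

Emit:
arm_command --deltas '[{"dx": -0.9,"dy": -1.0,"dz": 0.15,"wz": -0.115,"jaw": 0.6},{"dx": -0.9,"dy": -1.0,"dz": 0.15,"wz": -0.115,"jaw": 0.6},{"dx": -0.9,"dy": -1.0,"dz": 0.15,"wz": -0.115,"jaw": 0.6},{"dx": -0.9,"dy": -1.0,"dz": 0.15,"wz": -0.115,"jaw": 0.6},{"dx": -0.9,"dy": -1.0,"dz": 0.15,"wz": -0.115,"jaw": 0.6},{"dx": -0.9,"dy": -1.0,"dz": 0.15,"wz": -0.115,"jaw": 0.6}]'

```text
invalid input
```

```bash
python3 go.py 0.497 -0.32 .12 -1.4
```

```text
t 0.2 p [0.1448 0.5561 0.233 ] d [-2.8085 -3.7944  0.5687] w [-0.0006 -0.0002 -0.1152] F [ 1.52  0.39 -0.05] W 0.0918 ff 0.0
```

Emit:
arm_command --deltas '[{"dx": -0.9,"dy": -0.98,"dz": 0.15,"wx": 0,"wy": 0,"wz": -0.115,"jaw": 0.6},{"dx": -0.9,"dy": -0.98,"dz": 0.15,"wx": 0,"wy": 0,"wz": -0.115,"jaw": 0.6},{"dx": -0.9,"dy": -0.98,"dz": 0.15,"wx": 0,"wy": 0,"wz": -0.115,"jaw": 0.6},{"dx": -0.9,"dy": -0.98,"dz": 0.15,"wx": 0,"wy": 0,"wz": -0.115,"jaw": 0.6},{"dx": -0.9,"dy": -0.98,"dz": 0.15,"wx": 0,"wy": 0,"wz": -0.115,"jaw": 0.6},{"dx": -0.9,"dy": -0.98,"dz": 0.15,"wx": 0,"wy": 0,"wz": -0.115,"jaw": 0.6}]' --squeeze 10

```text
t: 0.8
tool_pos: [0.2705, 0.3183, 0.2028]
eef_rot: [-0.044, -3.141, 0.002]
contact_force: [0.4, 0.1, -0.4]
gripper_width: 0.0553
finger_force: 0.0
```

```bash
python3 go.py 0.497 -0.32 .12 -1.4
```

```text
t 0.8 p [0.2705 0.3183 0.2028] d [-1.2206 -3.1584  0.4183] w [-0.0007 -0.0001 -0.0017] F [ 0.36  0.11 -0.41] W 0.0553 ff 0.0
```

Emit:
arm_command --deltas '[{"dx": -0.5,"dy": -1.0,"dz": 0,"wx": 0,"wy": 0,"wz": 0,"jaw": 0.6},{"dx": -0.5,"dy": -1.0,"dz": 0,"wx": 0,"wy": 0,"wz": 0,"jaw": 0.6},{"dx": -0.5,"dy": -1.0,"dz": 0,"wx": 0,"wy": 0,"wz": 0,"jaw": 0.6},{"dx": -0.5,"dy": -1.0,"dz": 0,"wx": 0,"wy": 0,"wz": 0,"jaw": 0.6},{"dx": -0.5,"dy": -1.0,"dz": 0,"wx": 0,"wy": 0,"wz": 0,"jaw": 0.6}]' --squeeze 10

```text
t: 1.3
tool_pos: [0.3658, 0.1159, 0.2038]
eef_rot: [0.044, 3.14, -0.001]
contact_force: [0.4, 0.6, 0.6]
gripper_width: 0.055
finger_force: 0.0
```

Emit:
arm_command --deltas '[{"dx": -0.4,"dy": -1.0,"dz": 0,"wx": 0,"wy": 0,"wz": 0,"jaw": 0.6},{"dx": -0.4,"dy": -1.0,"dz": 0,"wx": 0,"wy": 0,"wz": 0,"jaw": 0.6},{"dx": -0.4,"dy": -1.0,"dz": 0,"wx": 0,"wy": 0,"wz": 0,"jaw": 0.6},{"dx": -0.4,"dy": -1.0,"dz": 0,"wx": 0,"wy": 0,"wz": 0,"jaw": 0.6},{"dx": -0.4,"dy": -1.0,"dz": 0,"wx": 0,"wy": 0,"wz": 0,"jaw": 0.6}]' --squeeze 10

```text
t: 1.8
tool_pos: [0.4406, -0.0868, 0.2037]
eef_rot: [0.046, 3.141, -0.002]
contact_force: [0.2, 0.5, -0.0]
gripper_width: 0.0547
finger_force: 0.0
```

Emit:
arm_command --deltas '[{"dx": -0.3,"dy": -1.0,"dz": 0.4,"wx": 0,"wy": 0,"wz": 0,"jaw": 0.6},{"dx": -0.3,"dy": -1.0,"dz": 0.4,"wx": 0,"wy": 0,"wz": 0,"jaw": 0.6},{"dx": -0.3,"dy": -1.0,"dz": 0.4,"wx": 0,"wy": 0,"wz": 0,"jaw": 0.6},{"dx": -0.3,"dy": -1.0,"dz": 0.4,"wx": 0,"wy": 0,"wz": 0,"jaw": 0.6},{"dx": -0.3,"dy": -1.0,"dz": 0.4,"wx": 0,"wy": 0,"wz": 0,"jaw": 0.6},{"dx": -0.3,"dy": -1.0,"dz": 0.4,"wx": 0,"wy": 0,"wz": 0,"jaw": 0.6},{"dx": -0.3,"dy": -1.0,"dz": 0.4,"wx": 0,"wy": 0,"wz": 0,"jaw": 0.6}]' --squeeze 10

```text
t: 2.5
tool_pos: [0.4946, -0.2833, 0.1233]
eef_rot: [-0.039, -3.14, -0.002]
contact_force: [0.4, -0.8, -0.6]
gripper_width: 0.055
finger_force: 0.0
```

```bash
python3 go.py 0.497 -0.32 .024 -1.4; python3 -c "
from h import *
grab('side','side1.png')"
```

```text
t 2.5 p [ 0.4946 -0.2833  0.1233] d [-0.017  -0.1838  0.4964] w [ 0.0007 -0.0004 -0.0002] F [ 0.44 -0.82 -0.6 ] W 0.055 ff 0.0
```

Emit:
arm_command --deltas '[{"dx": -0.015,"dy": -0.185,"dz": 0,"wx": 0,"wy": 0,"wz": 0,"jaw": 0.6},{"dx": -0.015,"dy": -0.185,"dz": 0.25,"wx": 0,"wy": 0,"wz": 0,"jaw": 0.6},{"dx": -0.015,"dy": -0.185,"dz": 0.4,"wx": 0,"wy": 0,"wz": 0,"jaw": 0.6},{"dx": -0.015,"dy": -0.185,"dz": 0.49,"wx": 0,"wy": 0,"wz": 0,"jaw": 0.6},{"dx": -0.015,"dy": -0.185,"dz": 0.49,"wx": 0,"wy": 0,"wz": 0,"jaw": 0.6}]' --squeeze 50

```text
t: 3.05
tool_pos: [0.4954, -0.3182, 0.0234]
eef_rot: [-0.036, -3.137, -0.006]
contact_force: [-1.0, 0.3, 0.2]
gripper_width: 0.0553
finger_force: 0.0
```

```bash
python3 go.py 0.497 -0.32 .024 -1.4; python3 - <<'E'
from h import *
s=grab('side');t=grab('top')
c=lambda f,u,v,w,h: cv2.resize(f['color'][v:v+h,u:u+w,::-1],(400,400),interpolation=cv2.INTER_CUBIC)
cv2.imwrite('pics/g1.png',np.clip(np.hstack([c(s,200,290,130,130),c(t,375,200,90,90)])*1.4,0,255))
E
```

```text
t 3.05 p [ 0.4954 -0.3182  0.0234] d [-0.0084 -0.0089 -0.0032] w [ 0.002  -0.002   0.0006] F [-0.99  0.33  0.21] W 0.0553 ff 0.0[ WARN:0@5.960] global loadsave.cpp:1063 imwrite_ Unsupported depth image for selected encoder is fallbacked to CV_8U.
```

View pics/g1.png

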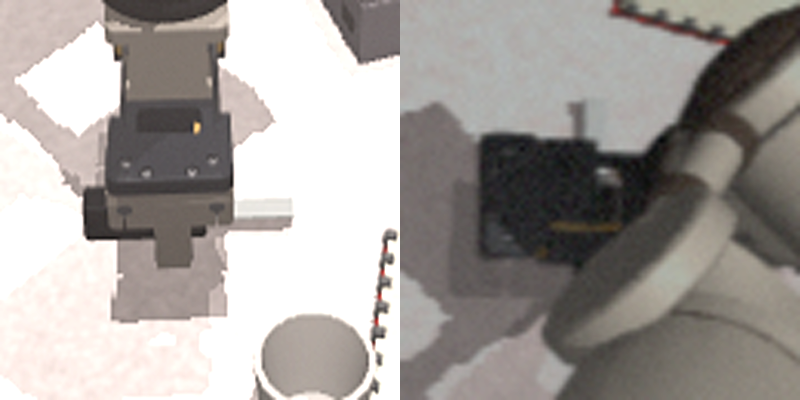

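The side crop shows the fingers straddling the front part of the handle, with the blade free to the right at crop (260,212). Closing now.

Emit:
arm_command --deltas '[{"dx": 0,"dy": 0,"dz": 0,"wx": 0,"wy": 0,"wz": 0,"jaw": 0.1},{"dx": 0,"dy": 0,"dz": 0,"wx": 0,"wy": 0,"wz": 0,"jaw": 0.1},{"dx": 0,"dy": 0,"dz": 0,"wx": 0,"wy": 0,"wz": 0,"jaw": 0.1},{"dx": 0,"dy": 0,"dz": 0,"wx": 0,"wy": 0,"wz": 0,"jaw": 0.1},{"dx": 0,"dy": 0,"dz": 0,"wx": 0,"wy": 0,"wz": 0,"jaw": 0.1},{"dx": 0,"dy": 0,"dz": 0,"wx": 0,"wy": 0,"wz": 0,"jaw": 0.1},{"dx": 0,"dy": 0,"dz": 0,"wx": 0,"wy": 0,"wz": 0,"jaw": 0.1}]' --squeeze 60

```text
t: 3.85
tool_pos: [0.497, -0.3216, 0.0259]
eef_rot: [0.039, 3.141, -0.0]
contact_force: [-0.9, 0.6, 2.2]
gripper_width: 0.0176
finger_force: 60.0
```

Emit:
arm_command --deltas '[{"dx": 0,"dy": 0,"dz": -0.2,"wx": 0,"wy": 0,"wz": 0,"jaw": 0.1},{"dx": 0,"dy": 0,"dz": -0.4,"wx": 0,"wy": 0,"wz": 0,"jaw": 0.1},{"dx": 0,"dy": 0,"dz": -0.6,"wx": 0,"wy": 0,"wz": 0,"jaw": 0.1},{"dx": 0,"dy": 0.5,"dz": -0.6,"wx": 0,"wy": 0,"wz": 0.06,"jaw": 0.1},{"dx": 0,"dy": 1.0,"dz": -0.6,"wx": 0,"wy": 0,"wz": 0.13,"jaw": 0.1},{"dx": 0,"dy": 1.0,"dz": -0.6,"wx": 0,"wy": 0,"wz": 0.13,"jaw": 0.1},{"dx": 0,"dy": 1.0,"dz": -0.6,"wx": 0,"wy": 0,"wz": 0.13,"jaw": 0.1},{"dx": 0,"dy": 1.0,"dz": -0.6,"wx": 0,"wy": 0,"wz": 0.13,"jaw": 0.1}]' --squeeze 60

```text
t: 4.65
tool_pos: [0.5009, -0.116, 0.1448]
eef_rot: [-0.437, -3.109, -0.004]
contact_force: [0.0, 0.1, -0.8]
gripper_width: 0.0177
finger_force: 60.0
```

```bash
python3 go.py 0.45 0.19 .145 -16.3
```

```text
t 4.65 p [ 0.5009 -0.116   0.1448] d [0.6663 1.4009 0.0035] w [ 0.0011 -0.0013  0.0027] F [ 0.02  0.13 -0.84] W 0.0177 ff 60.0
```

Emit:
arm_command --deltas '[{"dx": 0.3,"dy": 1.0,"dz": 0.1,"wx": 0,"wy": 0,"wz": 0,"jaw": 0.1},{"dx": 0.3,"dy": 1.0,"dz": 0.1,"wx": 0,"wy": 0,"wz": 0,"jaw": 0.1},{"dx": 0.3,"dy": 1.0,"dz": 0.1,"wx": 0,"wy": 0,"wz": 0,"jaw": 0.1},{"dx": 0.3,"dy": 1.0,"dz": 0.1,"wx": 0,"wy": 0,"wz": 0,"jaw": 0.1},{"dx": 0.3,"dy": 1.0,"dz": 0.1,"wx": 0,"wy": 0,"wz": 0,"jaw": 0.1},{"dx": 0.3,"dy": 1.0,"dz": 0.1,"wx": 0,"wy": 0,"wz": 0,"jaw": 0.1}]' --squeeze 60

```text
t: 5.25
tool_pos: [0.5002, 0.088, 0.1251]
eef_rot: [-0.441, -3.11, 0.001]
contact_force: [-0.2, -1.1, -1.6]
gripper_width: 0.0176
finger_force: 60.0
```

```bash
python3 go.py 0.526 0.182 .07 -16.3
```

```text
t 5.25 p [0.5002 0.088  0.1251] d [0.0066 0.4876 0.2754] w [-0.0003 -0.0003  0.0013] F [-0.16 -1.08 -1.61] W 0.0176 ff 60.0
```

Emit:
arm_command --deltas '[{"dx": 0,"dy": 0.25,"dz": 0.13,"wx": 0,"wy": 0,"wz": 0,"jaw": 0.1},{"dx": 0,"dy": 0.485,"dz": 0.275,"wx": 0,"wy": 0,"wz": 0,"jaw": 0.1},{"dx": 0,"dy": 0.485,"dz": 0.275,"wx": 0,"wy": 0,"wz": 0,"jaw": 0.1},{"dx": 0,"dy": 0.485,"dz": 0.275,"wx": 0,"wy": 0,"wz": 0,"jaw": 0.1},{"dx": 0,"dy": 0.485,"dz": 0.275,"wx": 0,"wy": 0,"wz": 0,"jaw": 0.1}]' --squeeze 60

```text
t: 5.75
tool_pos: [0.5285, 0.1785, 0.0713]
eef_rot: [0.448, 3.109, -0.001]
contact_force: [0.5, -0.1, -0.8]
gripper_width: 0.0172
finger_force: 60.0
```

```bash
python3 go.py 0.603 0.159 .07 -16.3; python3 - <<'E'
from h import *
s=grab('side');t=grab('top')
p=np.array([0.603,0.159,.058])
x=np.array([.96,-.281,0])
q=ctrl.sense()['tool_pos'];tip=q+.068*x+[0,0,-.0115]
for f in(t,s): print(px(f,tip).round(1),px(f,[.651,.145,.066]).round(1),px(f,[.6395,.1484,.05]).round(1))
c=lambda f,u,v,w,h: cv2.resize(f['color'][v:v+h,u:u+w,::-1],(400,400),interpolation=cv2.INTER_CUBIC)
cv2.imwrite('pics/g2.png',np.clip(np.hstack([c(s,265,160,100,100),c(t,180,130,100,100)])*1.5,0,255).astype('uint8'))
E
```

```text
t 5.75 p [0.5285 0.1785 0.0713] d [-0.3847  0.0117  0.0067] w [-0.0003  0.0005 -0.0009] F [ 0.53 -0.06 -0.85] W 0.0172 ff 60.0
[224.2 202. ] [230.9 178.3] [229.9 184.4]
[287.9 199.3] [310.8 199.4] [305.9 204.4]
```

View pics/g2.png

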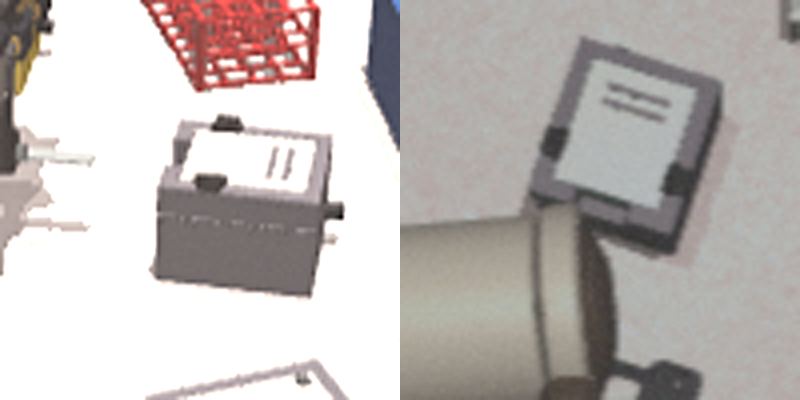

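The side crop shows the blade tip at px (288,200), against a prediction of (287.9,199.3). It is level and lined up with the notch, so I'm inserting.

Emit:
arm_command --deltas '[{"dx": -0.1,"dy": 0.01,"dz": 0.006,"wx": 0,"wy": 0,"wz": 0,"jaw": 0.1},{"dx": -0.2,"dy": 0.01,"dz": 0.006,"wx": 0,"wy": 0,"wz": 0,"jaw": 0.1},{"dx": -0.24,"dy": 0.01,"dz": 0.006,"wx": 0,"wy": 0,"wz": 0,"jaw": 0.1},{"dx": -0.28,"dy": 0.01,"dz": 0.006,"wx": 0,"wy": 0,"wz": 0,"jaw": 0.1},{"dx": -0.28,"dy": 0.01,"dz": 0.006,"wx": 0,"wy": 0,"wz": 0,"jaw": 0.1}]' --squeeze 60

```text
t: 6.35
tool_pos: [0.5827, 0.1658, 0.0699]
eef_rot: [0.447, 3.109, 0.0]
contact_force: [-0.1, 0.6, -0.9]
gripper_width: 0.0174
finger_force: 60.0
```

Emit:
arm_command --deltas '[{"dx": -0.03,"dy": 0,"dz": 0,"wx": 0,"wy": 0,"wz": 0,"jaw": 0.1},{"dx": -0.06,"dy": 0,"dz": 0,"wx": 0,"wy": 0,"wz": 0,"jaw": 0.1},{"dx": -0.09,"dy": 0,"dz": 0,"wx": 0,"wy": 0,"wz": 0,"jaw": 0.1},{"dx": -0.12,"dy": 0,"dz": 0,"wx": 0,"wy": 0,"wz": 0,"jaw": 0.1},{"dx": -0.12,"dy": 0,"dz": 0,"wx": 0,"wy": 0,"wz": 0,"jaw": 0.1}]' --squeeze 60

```text
t: 6.85
tool_pos: [0.6058, 0.1596, 0.0695]
eef_rot: [0.446, 3.109, 0.0]
contact_force: [0.2, 0.5, -1.2]
gripper_width: 0.0173
finger_force: 60.0
```

```bash
python3 go.py 0.606 0.158 .07 -16.3; python3 - <<'E'
from h import *
s=grab('side');t=grab('top')
c=lambda f,u,v,w,h: cv2.resize(f['color'][v:v+h,u:u+w,::-1],(400,400),interpolation=cv2.INTER_CUBIC)
cv2.imwrite('pics/g3.png',np.clip(np.hstack([c(s,265,160,100,100),c(t,180,130,100,100)])*1.5,0,255).astype('uint8'))
E
```

```text
t 6.85 p [0.6058 0.1596 0.0695] d [-0.0029 -0.0072 -0.0024] w [ 0.0001  0.0003 -0.0003] F [ 0.17  0.46 -1.22] W 0.0173 ff 60.0
```

View pics/g3.png

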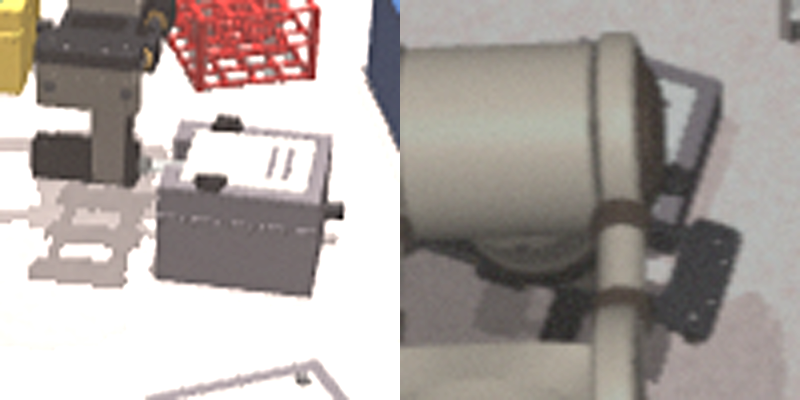

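The blade is in without contact force, and the handle front sits about 15 mm in front of the box. Now I'll lift in stages.

Emit:
arm_command --deltas '[{"dx": 0,"dy": 0,"dz": -0.02,"wx": 0,"wy": 0,"wz": 0,"jaw": 0.1},{"dx": 0,"dy": 0,"dz": -0.04,"wx": 0,"wy": 0,"wz": 0,"jaw": 0.1},{"dx": 0,"dy": 0,"dz": -0.055,"wx": 0,"wy": 0,"wz": 0,"jaw": 0.1},{"dx": 0,"dy": 0,"dz": -0.07,"wx": 0,"wy": 0,"wz": 0,"jaw": 0.1},{"dx": 0,"dy": 0,"dz": -0.07,"wx": 0,"wy": 0,"wz": 0,"jaw": 0.1}]' --squeeze 60

```text
t: 7.45
tool_pos: [0.6052, 0.1599, 0.0841]
eef_rot: [0.446, 3.109, 0.0]
contact_force: [-0.4, -0.3, -2.0]
gripper_width: 0.0177
finger_force: 60.0
```

Emit:
arm_command --deltas '[{"dx": 0,"dy": 0,"dz": -0.015,"wx": 0,"wy": 0,"wz": 0,"jaw": 0.1},{"dx": 0,"dy": 0,"dz": -0.03,"wx": 0,"wy": 0,"wz": 0,"jaw": 0.1},{"dx": 0,"dy": 0,"dz": -0.045,"wx": 0,"wy": 0,"wz": 0,"jaw": 0.1},{"dx": 0,"dy": 0,"dz": -0.06,"wx": 0,"wy": 0,"wz": 0,"jaw": 0.1},{"dx": 0,"dy": 0,"dz": -0.06,"wx": 0,"wy": 0,"wz": 0,"jaw": 0.1}]' --squeeze 60

```text
t: 7.95
tool_pos: [0.6055, 0.1599, 0.0962]
eef_rot: [0.446, 3.109, 0.0]
contact_force: [-0.7, 0.4, -1.4]
gripper_width: 0.0174
finger_force: 60.0
```

```bash
python3 go.py 0.606 0.158 .07 -16.3; python3 - <<'E'
from h import *
s=grab('side')
cv2.imwrite('pics/g4.png',np.clip(cv2.resize(s['color'][160:260,265:365,::-1],(500,500),interpolation=cv2.INTER_CUBIC)*1.3,0,255).astype('uint8'))
E
```

```text
t 7.95 p [0.6055 0.1599 0.0962] d [-0.0049 -0.0083  0.131 ] w [ 0.0002  0.0006 -0.0001] F [-0.68  0.42 -1.45] W 0.0174 ff 60.0
```

View pics/g4.png

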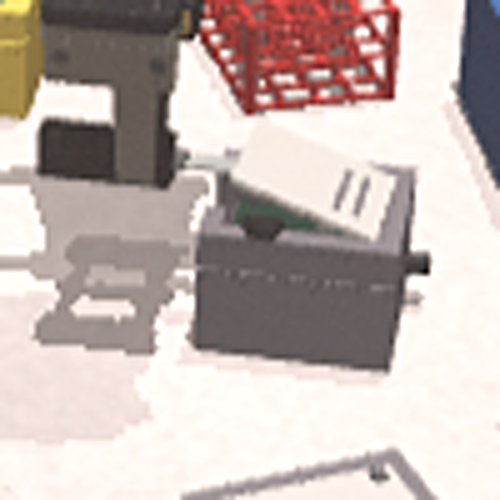

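The cover has popped: its front end is above the clips and resting on the blade. Next I lower a bit and draw straight back.

Emit:
arm_command --deltas '[{"dx": 0,"dy": 0,"dz": 0.015,"wx": 0,"wy": 0,"wz": 0,"jaw": 0.1},{"dx": 0,"dy": 0,"dz": 0.03,"wx": 0,"wy": 0,"wz": 0,"jaw": 0.1},{"dx": 0,"dy": 0,"dz": 0.045,"wx": 0,"wy": 0,"wz": 0,"jaw": 0.1},{"dx": 0,"dy": 0,"dz": 0.065,"wx": 0,"wy": 0,"wz": 0,"jaw": 0.1},{"dx": 0,"dy": 0,"dz": 0.08,"wx": 0,"wy": 0,"wz": 0,"jaw": 0.1},{"dx": 0,"dy": 0,"dz": 0.08,"wx": 0,"wy": 0,"wz": 0,"jaw": 0.1},{"dx": 0.02,"dy": 0,"dz": 0.08,"wx": 0,"wy": 0,"wz": 0,"jaw": 0.1},{"dx": 0.05,"dy": 0,"dz": 0.08,"wx": 0,"wy": 0,"wz": 0,"jaw": 0.1},{"dx": 0.1,"dy": 0,"dz": 0.08,"wx": 0,"wy": 0,"wz": 0,"jaw": 0.1},{"dx": 0.15,"dy": 0,"dz": 0.08,"wx": 0,"wy": 0,"wz": 0,"jaw": 0.1},{"dx": 0.22,"dy": 0,"dz": 0.08,"wx": 0,"wy": 0,"wz": 0,"jaw": 0.1},{"dx": 0.3,"dy": 0,"dz": 0.08,"wx": 0,"wy": 0,"wz": 0,"jaw": 0.1},{"dx": 0.4,"dy": 0,"dz": 0.08,"wx": 0,"wy": 0,"wz": 0,"jaw": 0.1},{"dx": 0.6,"dy": 0,"dz": 0.08,"wx": 0,"wy": 0,"wz": 0,"jaw": 0.1},{"dx": 0.7,"dy": 0,"dz": 0.08,"wx": 0,"wy": 0,"wz": 0,"jaw": 0.1},{"dx": 0.7,"dy": 0,"dz": 0.08,"wx": 0,"wy": 0,"wz": 0,"jaw": 0.1}]' --squeeze 60

```text
t: 9.6
tool_pos: [0.4672, 0.2, 0.0788]
eef_rot: [-0.442, -3.108, 0.001]
contact_force: [1.2, 0.1, -0.9]
gripper_width: 0.0177
finger_force: 60.0
```

```bash
python3 go.py 0.45 0.2 .028 -16.3; python3 - <<'E'
from h import *
s=grab('side');t=grab('top')
c=lambda f,u,v,w,h: cv2.resize(f['color'][v:v+h,u:u+w,::-1],(400,400),interpolation=cv2.INTER_CUBIC)
cv2.imwrite('pics/g5.png',np.clip(np.hstack([c(s,235,140,130,130),c(t,150,130,130,130)])*1.4,0,255).astype('uint8'))
E
```

```text
t 9.6 p [0.4672 0.2    0.0788] d [ 0.0819 -0.0237  0.2541] w [-0.0004 -0.0012  0.0009] F [ 1.21  0.1  -0.86] W 0.0177 ff 60.0
```

View pics/g5.png

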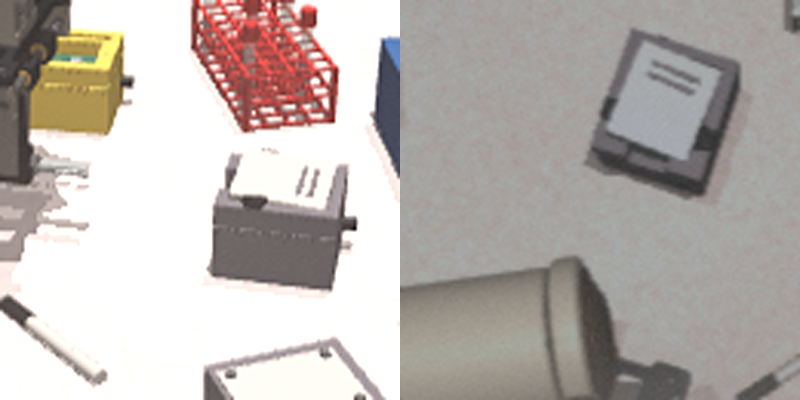

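The cover lies tilted, front end up on the clips, and the blade is clear. Now I lay the tool down on the clear bench.

Emit:
arm_command --deltas '[{"dx": 0.08,"dy": -0.1,"dz": 0.06,"wx": 0,"wy": 0,"wz": 0,"jaw": 0.1},{"dx": 0.08,"dy": -0.1,"dz": 0.13,"wx": 0,"wy": 0,"wz": 0,"jaw": 0.1},{"dx": 0.08,"dy": -0.1,"dz": 0.2,"wx": 0,"wy": 0,"wz": 0,"jaw": 0.1},{"dx": 0.08,"dy": -0.1,"dz": 0.23,"wx": 0,"wy": 0,"wz": 0,"jaw": 0.1},{"dx": 0.08,"dy": -0.1,"dz": 0.25,"wx": 0,"wy": 0,"wz": 0,"jaw": 0.1},{"dx": 0.08,"dy": -0.1,"dz": 0.25,"wx": 0,"wy": 0,"wz": 0,"jaw": 0.1}]' --squeeze 60

```text
t: 10.3
tool_pos: [0.4502, 0.1843, 0.0294]
eef_rot: [0.446, 3.11, -0.0]
contact_force: [-0.1, -0.4, -1.6]
gripper_width: 0.0175
finger_force: 60.0
```

```bash
python3 go.py 0.45 0.18 .026 -16.3;python3 go.py 0.45 0.18 .026 -16.3
```

```text
t 10.3 p [0.4502 0.1843 0.0294] d [-0.0052 -0.021   0.0169] w [-0.      0.     -0.0003] F [-0.11 -0.4  -1.57] W 0.0175 ff 60.0
t 10.3 p [0.4502 0.1843 0.0294] d [-0.0052 -0.021   0.0169] w [-0.      0.     -0.0003] F [-0.11 -0.4  -1.57] W 0.0175 ff 60.0
```

Lower about 2.5 mm more, open, then go straight up.

Emit:
arm_command --deltas '[{"dx": 0,"dy": 0,"dz": 0.006,"wx": 0,"wy": 0,"wz": 0,"jaw": 0.1},{"dx": 0,"dy": 0,"dz": 0.012,"wx": 0,"wy": 0,"wz": 0,"jaw": 0.1},{"dx": 0,"dy": 0,"dz": 0.012,"wx": 0,"wy": 0,"wz": 0,"jaw": 0.1},{"dx": 0,"dy": 0,"dz": 0.012,"wx": 0,"wy": 0,"wz": 0,"jaw": 0.6},{"dx": 0,"dy": 0,"dz": 0.012,"wx": 0,"wy": 0,"wz": 0,"jaw": 0.6},{"dx": 0,"dy": 0,"dz": 0.012,"wx": 0,"wy": 0,"wz": 0,"jaw": 0.6},{"dx": 0,"dy": 0,"dz": 0.012,"wx": 0,"wy": 0,"wz": 0,"jaw": 0.6},{"dx": 0,"dy": 0,"dz": 0.012,"wx": 0,"wy": 0,"wz": 0,"jaw": 0.6},{"dx": 0,"dy": 0,"dz": -0.1,"wx": 0,"wy": 0,"wz": 0,"jaw": 0.6},{"dx": 0,"dy": 0,"dz": -0.3,"wx": 0,"wy": 0,"wz": 0,"jaw": 0.6},{"dx": 0,"dy": 0,"dz": -0.5,"wx": 0,"wy": 0,"wz": 0,"jaw": 0.6},{"dx": 0,"dy": 0,"dz": -0.6,"wx": 0,"wy": 0,"wz": 0,"jaw": 0.6},{"dx": 0,"dy": 0,"dz": -0.6,"wx": 0,"wy": 0,"wz": 0,"jaw": 0.6},{"dx": 0,"dy": 0,"dz": -0.6,"wx": 0,"wy": 0,"wz": 0,"jaw": 0.6}]' --squeeze 60

```text
t: 11.7
tool_pos: [0.4495, 0.1844, 0.1489]
eef_rot: [-0.446, -3.11, 0.0]
contact_force: [-0.4, 0.1, -0.9]
gripper_width: 0.0549
finger_force: 0.0
```

```bash
python3 - <<'E'
from h import *
s=grab('side')
cv2.imwrite('pics/g6.png',np.clip(cv2.resize(s['color'][120:290,180:380,::-1],(700,595),interpolation=cv2.INTER_CUBIC)*1.3,0,255).astype('uint8'))
E
```

```text
(no output)
```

View pics/g6.png

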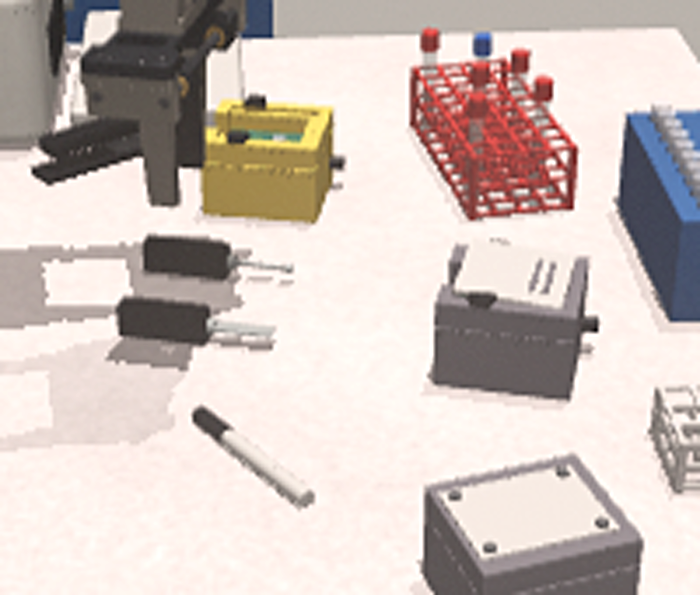

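The picture shows the tool flat on the bench at crop (165,320), the gripper clear above it, and the cover tilted on its clips at (515,270). Handing in.

```bash
python3 -c "
from cell import ctrl
print(ctrl.close_job())"
```

```text
the job is handed in; nothing more can be done
None
```

The cover was prised up with the blade and lies on its box, front end up on the clips; the pry tool is flat on the bench with the gripper clear, and the job was handed in just under 12 s on the clock; the hand-in gave no verdict.

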